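# Hold a hinge leaf lined up for its pin

### The job

Pick up the loose hinge leaf that has one single knuckle in the middle, bring that knuckle in between the two knuckles of the leaf on the jamb block, square to them and with the holes in line so that the hinge pin could pass, then slide it along the hinge line until you feel it press lightly against the sprung bush of the longer knuckle. Finish while holding it there in the gripper, lightly pressed and steady, so that a colleague can put in the pin; do not let go, keep the pressure gentle, and leave the other leaf, the pin and everything else on the bench where they are.

Things in the scene. Friction and masses are not known exactly. Their poses are not given: they have to be found in the camera images.
- jamb: Jamb block, fixed to the bench: wood, 60 (x) x 120 (y) x 75 (z) mm, a brass hinge leaf 4 mm thick on its top. Origin: centre of its underside, z up. The pin line runs along its y axis, 45 mm from the origin towards -x (15 mm in front of the block's -x face), 70 mm above the bench, with a longer and a shorter knuckle on it. Stands left, middle or right on the bench, turned a little.
- jamb_line (a point): Point on the pin line midway between the fixed knuckles, 70 mm above the bench; axes as the jamb block, y along the line towards the longer knuckle. Knuckles: 18 mm outside diameter, 10 mm hole, the longer from y = 25 to 55 mm, the shorter from y = -39 to -25 mm. The 50 mm space between is open above, below and towards -x.
- long_end (a point): Centre of the longer knuckle's inner end face (y = 25 mm from jamb_line). Out of it a brass bush (16 mm outside diameter, 10 mm hole) stands 5 to 11 mm into the space, towards -y, set differently each time (not given). The bush is sprung: it yields up to 6 mm, pushing back with 1 N at first and 1 N more per mm, 7 N fully in.
- leaf: The loose leaf to hold, lying flat: wooden rail piece 60 (x) x 50 (y) x 24 (z) mm, on its top a brass leaf 40 mm wide (highest point 29 mm), one knuckle amid its +x side. Origin: centre of the rail's underside, x towards the knuckle, z up. Grip the bare wooden sides at y = +25 and -25 mm, 50 mm apart. 0.12 to 0.24 kg. Held in place its x axis points as the jamb block's.
- leaf_bore (a point): Centre of the hole of the loose leaf's single knuckle: 45 mm ahead (+x) of leaf's origin, 20 mm above its underside; same axes as the leaf. The knuckle lies along y, from y = -12 to +12 mm, 18 mm outside diameter, 10 mm hole.
- fork: Another loose leaf, not wanted: the same wooden rail piece and brass leaf, but with two knuckles, 12 mm long each, at the two corners of its +x side and none in the middle. Origin: centre of the rail's underside.
- pin: The steel hinge pin, 7 mm thick, about 100 mm long, with a 30 mm crossbar at one end, lying flat on the bench. Origin: below its middle, axis x.
- spool: Spool of solder wire, 44 mm wide, 36 mm high, upright. Origin: centre of its underside.
- flux: Small closed jar, 38 mm wide, 45 mm high. Origin: centre of its underside.
- cup: White paper cup, 72 mm wide, 85 mm high. Origin: centre of its underside.
- driver: Screwdriver, 170 mm long, lying. Origin: below its middle.
- pliers: Pliers with orange handles, about 140 mm long, lying, 16 mm high. Origin: on the bench under the middle.
- gauge: Aluminium block 50 x 30 x 12 mm. Origin: centre of its underside.
Things that resemble listed ones, but are neither listed nor needed, are in the scene too. What is shaped like the leaf but red or white is not meant.

How it is judged:
On the way, in this order (a step that is already met when the one before it is completed fails the run):
1. the single-knuckle leaf is lifted clear of the bench in the gripper (height (world z) of leaf above 0.025 m and contact force between the fingers and leaf above 2 N), for 0.1 s.
2. its knuckle is between the two fixed knuckles, about on the pin line (x of leaf_bore in the frame of jamb_line between -0.007 and 0.007 m and z of leaf_bore in the frame of jamb_line between -0.007 and 0.007 m and y of leaf_bore in the frame of jamb_line between -0.016 and 0.016 m), for 0.1 s.
At the end, for the whole second after the job is handed in: Hole within 3.5 mm of the pin line across and in height, axes within 0.1 rad, leaf level within 0.15 rad; it bears on the longer knuckle's bush with 0.6 to 15 N, centre 0 to 16 mm from mid-gap towards it; fingers hold it, below 0.02 m/s; other leaf, pin and other things within 30 mm of their start (x of leaf_bore in the frame of jamb_line between -0.0035 and 0.0035 m and z of leaf_bore in the frame of jamb_line between -0.0035 and 0.0035 m and y of leaf_bore in the frame of jamb_line between 0 and 0.016 m and angle between the y axis of leaf and the y axis of jamb, either way round below 0.1 rad and angle between leaf's own z axis and vertical below 0.15 rad and contact force between leaf and jamb between 0.6 and 15 N and contact force between the fingers and leaf above 2 N and linear speed of leaf below 0.02 m/s and distance of each of fork, pin, spool, flux, cup, driver, pliers, gauge from where it was at the start of the episode below 0.03 m); the arm keeps its last pose, push and grip.
It fails at once if the leaf is forced against the jamb block with more than 30 N (contact force between leaf and jamb above 30 N).
It fails at once if the other leaf, the pin or another thing on the bench is moved by more than 30 mm (distance of any of fork, pin, spool, flux, cup, driver, pliers, gauge from where it was at the start of the episode above 0.03 m).
It also fails if it takes over 42 s, if anything falls off the work surface, if the arm or the gripper's body presses on something with over 40 N, if the wrist force passes 120 N, or if a joint passes its speed limit or range.

### The arm

A 6-joint arm with a two-finger parallel gripper is mounted at the origin on the work surface. World frame = base frame: x ahead of the robot, y to its left, z up, the work surface at z = 0. Lengths are in m, angles in rad, forces in N, time in s.
With the tool pointing down it reaches from about 0.3 to 0.775 m from the base axis. Payload 14.6 kg.
Tool frame: the origin (TCP) lies between the finger pads; the fingertips stand 22 mm ahead of it and the grasp point (between the pads) lies 3 mm ahead of it (ctrl.tip_reach is the distance from the TCP to the fingertips, in m); z points along the fingers, y is the direction in which the jaws open and shut (so a half turn about z gives the same grasp; the last joint's range is limited). The gripper opens to 94 mm and grips with 3 to 60 N. Pads are 16 mm wide; open, the fingers measure 119 mm over their backs; the gripper's body (75 mm by 177 mm) begins 78 mm behind the grasp point.
Start: joints at [1.148, 0.3, 1.521, -0, 1.321, -0.067], TCP at [0.192, 0.516, 0.227] pointing down, gripper open.
Joint ranges: [-3.03, 3.03], [-0.79, 2.21], [0.23, 2.52], [-1.04, 4.18], [0, 3.07], [-2.55, 2.55]. Speed limits (rad/s): [2.22, 2.22, 2.57, 3.14, 3.14, 3.14].

### API

Orientations are given as [roll, pitch, yaw] about the fixed x, y, z axes, in that order (R = Rz(yaw) Ry(pitch) Rx(roll)).
In Python, from station import ctrl gives the robot as it stands. The module is installed in compiled form; this text tells all that it offers.
- The arm moves only by the shell command python3 -m creep 'ROWS' [OPENING] [FORCE]. ROWS is a JSON object of lists of equal length, an entry for each row: "xyz": the shift along the tool's x, y, z in mm, a list of three; "spin": the turn about the tool's z in rad. In form: {"xyz": [[tx, ty, tz], ...], "spin": [spin, ...]}. A call has 1 to 5 rows; each row shifts and turns the commanded pose from where the row before left it, along the tool's axes as they then stand; what a row does not reach is not made up. A row lasts 1/8 s, in which the tool goes at most 62.5 mm and 10.7 degrees, less where a joint would pass 70% of its speed; a pose out of reach is approached as far as the arm can. A call with a gripper value outside its range is refused whole. OPENING is the finger opening in mm, from 0 to 94, set as the call begins (- or left out, the last holds). The fingers move at their own pace and stop on an object; FORCE is the grip in N (left out, the last holds). Time passes only in rows, so rows that do not move let the fingers close. It gives the time, the measured TCP pose, the force and the opening at its end, in the units of the state.
- ctrl.get_obs(): the state, without advancing time (a new reading comes with each control period).
- ctrl.camera(name): name is "scene" or "side" or "wrist"; returns the picture (400x640x3 uint8, red, green, blue); there is no depth.
- ctrl.camera_model(name): a dict with "fx", "fy", "cx", "cy" (pixels), "R" (3x3) and "t" (3): a world point X has camera coordinates R X + t. Camera axes: x right, y down, z forward; pixel columns grow to the right and rows downward; lengths in m; the calibration is good to about 2 mm. A picture is of the moment at which its call begins: read the wrist's pose just before it. camera_model takes no time and is no camera call; for the wrist camera it gives the pose at the moment of the call.
- ctrl.hand_in(): hands the job in, once; it reports no verdict.
The state is a dict: "time_s": time; "qpos": joint angles; "joint_vel": joint speeds; "tau": joint torques, N m; "ee_pos": TCP position; "eef_rot": TCP orientation; "force": force on the tool from outside, world axes, zero at the start; "moment": the same for the moment, N m; "grip_width": finger opening in m.
Only numpy, scipy, OpenCV 4.12 (cv2) and the standard library are available. Lean on these libraries where they do the work, as an engineer would, in place of code of your own. Each camera call takes 0.05 s, during which the arm holds its last target.

## Working session

There is one attempt and no reset: what is moved stays moved. The work goes in short steps, Python scripts to look and compute and a shell command to move; the robot and the scene stay as the last step left them, time stands still between calls to the robot, and variables do not carry over. Pictures are saved under pics/ and viewed, and the job is handed in when it is done.

```bash
mkdir -p pics
python3 - <<'E'
from station import ctrl
import cv2,numpy as np
o=ctrl.get_obs();print(o)
for n in("scene","side","wrist"):
    m=ctrl.camera_model(n);print(n,{k:np.round(v,4).tolist() for k,v in m.items()})
    im=ctrl.camera(n);np.save(f"pics/{n}0.npy",im);cv2.imwrite(f"pics/{n}0.png",im[:,:,::-1])
E
```

```text
{'time_s': 0.0, 'qpos': array([ 1.14839190e+00,  3.00488518e-01,  1.52155716e+00, -1.77528252e-06,
        1.32066568e+00, -6.66189954e-02]), 'joint_vel': array([ 0.00077768, -0.00131549,  0.00211797, -0.00129659,  0.00082308,
        0.00013692]), 'tau': array([ 2.54308634e-04, -5.31803405e+01, -3.52740884e+01,  7.08354078e-02,
        2.43672665e-02, -8.86278963e-05]), 'ee_pos': array([0.19150241, 0.5153497 , 0.22688687]), 'eef_rot': array([-3.14047631e+00, -7.27564835e-05,  2.78580762e+00]), 'force': array([-0.44575075, -0.22244026,  0.40369611]), 'moment': array([ 0.00916286, -0.05538643,  0.02650146]), 'grip_width': 0.09408238295854214}
scene {'fx': 377.1202, 'fy': 377.1202, 'cx': 320.4071, 'cy': 198.008, 'R': [[0.5575, 0.83, 0.0144], [0.7253, -0.4786, -0.4948], [-0.4038, 0.2863, -0.8689]], 't': [-0.3203, -0.3917, 1.2699]}
side {'fx': 510.0947, 'fy': 510.0947, 'cx': 319.1292, 'cy': 206.0841, 'R': [[-0.956, -0.2935, 0.0019], [-0.1732, 0.559, -0.8109], [0.2369, -0.7755, -0.5852]], 't': [0.574, 0.1443, 0.9743]}
wrist {'fx': 325.7086, 'fy': 325.7086, 'cx': 321.6867, 'cy': 201.7423, 'R': [[0.3471, 0.9378, -0.0023], [0.8997, -0.3323, 0.2831], [0.2647, -0.1003, -0.9591]], 't': [-0.5483, -0.0312, 0.3933]}
```

View pics/scene0.png

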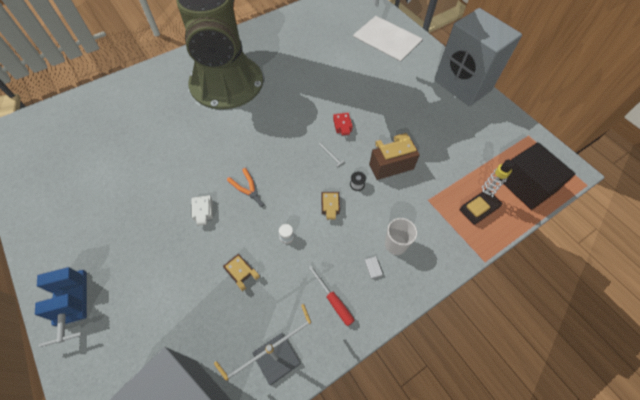

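View pics/side0.png

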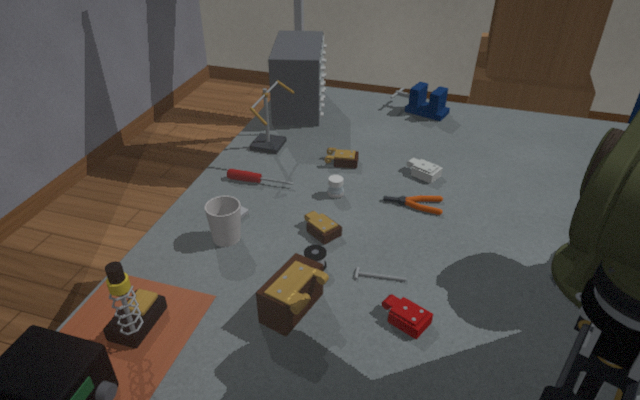

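View pics/wrist0.png

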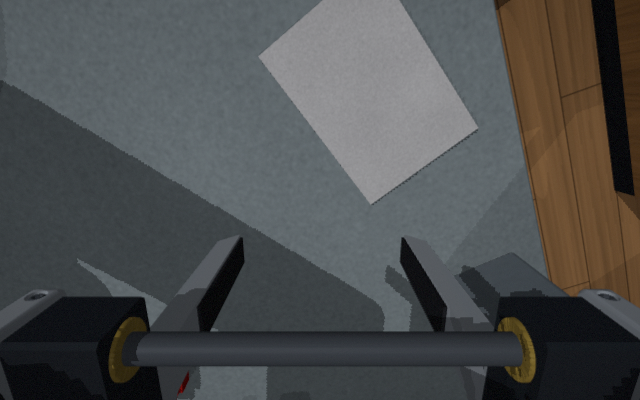

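```bash
cat > h.py <<'E'
import numpy as np,cv2
def ray(m,u,v):
    R=np.array(m["R"]);t=np.array(m["t"])
    d=R.T@np.array([(u-m["cx"])/m["fx"],(v-m["cy"])/m["fy"],1.]);return -R.T@t,d
def onz(m,u,v,z):
    c,d=ray(m,u,v);return c+d*(z-c[2])/d[2]
def proj(m,X):
    p=np.array(m["R"])@np.array(X)+np.array(m["t"]);return np.array([m["fx"]*p[0]/p[2]+m["cx"],m["fy"]*p[1]/p[2]+m["cy"]])
def tri(l):
    A=0;b=0
    for m,u,v in l:
        c,d=ray(m,u,v);d=d/np.linalg.norm(d);P=np.eye(3)-np.outer(d,d);A=A+P;b=b+P@c
    return np.linalg.solve(A,b)
def crop(im,x0,y0,w,h,s,name):
    cv2.imwrite(name,cv2.resize(im[y0:y0+h,x0:x0+w,::-1],None,fx=s,fy=s,interpolation=cv2.INTER_CUBIC))
E
python3 - <<'E'
from h import *
a=np.load("pics/scene0.npy");b=np.load("pics/side0.npy")
A=cv2.resize(a[120:220,310:430],None,fx=6,fy=6,interpolation=2)
cv2.imwrite("pics/c1.png",cv2.resize(a[120:220,310:430,::-1],None,fx=6,fy=6,interpolation=2))
crop(b,250,200,90,140,6,"pics/c2.png") if 0 else crop(b,245,205,100,130,4.5,"pics/c2.png")
crop(a,210,240,60,60,8,"pics/c3.png")
E
```

```text
(no output)
```

View pics/c1.png

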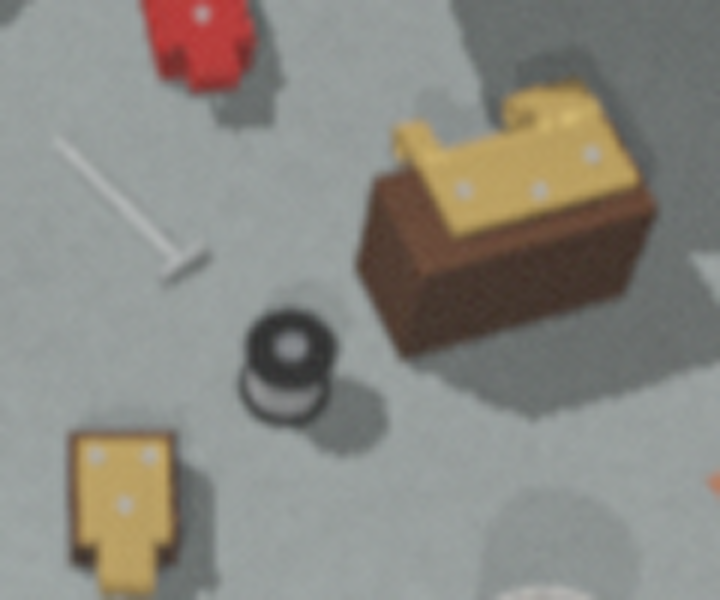

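View pics/c2.png

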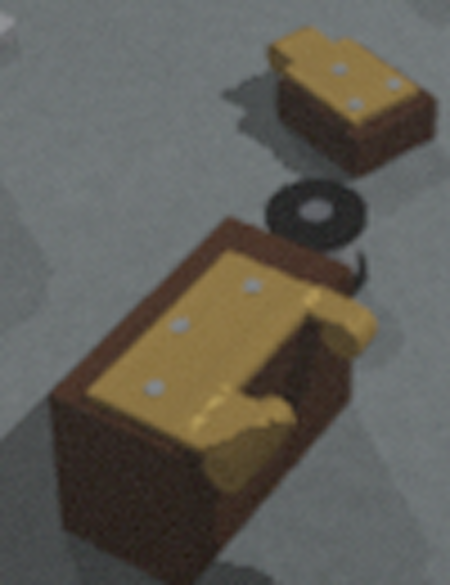

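View pics/c3.png

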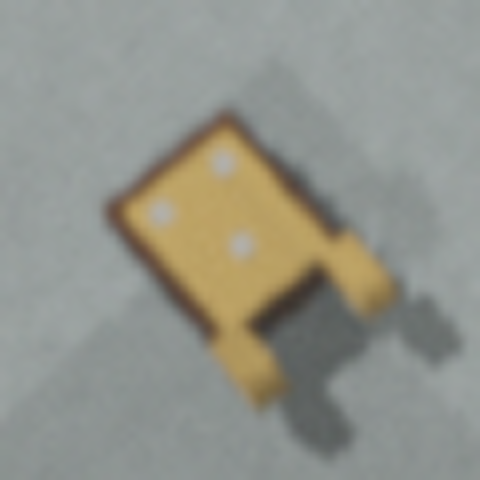

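Run:
```python
from h import *
from station import ctrl
S=ctrl.camera_model("scene");D=ctrl.camera_model("side")
f=lambda x,y:(310+x/6,120+y/6)
g=lambda x,y:(245+x/4.5,205+y/4.5)
for n,p,z in [("leaf back L",(72,432),.028),("leaf back R",(175,432),.028),("knuckle tip",(127,595),.025),("screw L",(95,456),.029),("screw R",(149,456),.029),("screw C",(124,504),.029),
 ("jamb screws",(464,190),.079),("",(540,190),.079),("",(593,153),.079),("jambtop front",(432,275),.075),("",(655,210),.075),("short kn",(412,125),.079),("long kn",(545,92),.079),("plate back",(455,237),.079),("",(640,185),.079)]:
    print(n,np.round(onz(S,*f(*p),z),4))
for n,p,q in [("screwA",(464,190),(252,286)),("B",(540,190),(180,325)),("C",(593,153),(155,387)),("leafsc",(124,504),(339,69)),("L",(95,456),(394,84)),("R",(149,456),(354,104))]:
    print(n,np.round(tri([(S,)+f(*p),(D,)+g(*q)]),4))
```

```text
leaf back L [0.5504 0.021  0.028 ]
leaf back R [0.5762 0.0601 0.028 ]
knuckle tip [ 0.6311 -0.0043  0.025 ]
screw L [0.567  0.0222 0.029 ]
screw R [0.5805 0.0426 0.029 ]
screw C [0.5946 0.0191 0.029 ]
jamb screws [0.567  0.2254 0.079 ]
 [0.5862 0.2546 0.079 ]
 [0.5833 0.2889 0.079 ]
jambtop front [0.5941 0.1859 0.075 ]
 [0.6222 0.2941 0.075 ]
short kn [0.5244 0.2287 0.079 ]
long kn [0.5434 0.2934 0.079 ]
plate back [0.5853 0.2053 0.079 ]
 [0.6093 0.295  0.079 ]
screwA [0.5656 0.2255 0.0782]
B [0.5848 0.2544 0.0785]
C [0.5821 0.2883 0.0791]
leafsc [0.5929 0.0194 0.027 ]
L [0.565  0.0227 0.0268]
R [0.5786 0.043  0.027 ]
```

```bash
python3 -m creep '{"xyz": [[-50,-14,0],[-50,-14,0],[-50,-14,0],[-50,-14,0],[-50,-14,0]], "spin": [0,0,0,0,0]}'; python3 -m creep '{"xyz": [[-55,-16,0],[-55,-16,0],[-55,-16,0],[0,0,0]], "spin": [0,0,0,0]}'
python3 - <<'E'
from station import ctrl
import cv2,numpy as np,pickle
o=ctrl.get_obs();print(o['time_s'],o['ee_pos'],o['eef_rot'],o['qpos'])
m=ctrl.camera_model("wrist");im=ctrl.camera("wrist")
pickle.dump((m,im),open("pics/w1.pkl","wb"));cv2.imwrite("pics/w1.png",im[:,:,::-1])
E
```

```text
time_s: 0.78
ee_pos: [0.4027, 0.3616, 0.2273]
eef_rot: [-3.141, -0.0, 2.786]
force: [0.0, 1.0, -0.3]
grip_width: 0.0938
time_s: 1.27
ee_pos: [0.5415, 0.2578, 0.2265]
eef_rot: [-3.141, -0.001, 2.782]
force: [-1.4, 0.0, -0.4]
grip_width: 0.0938
1.275 [0.54152309 0.2578242  0.22653081] [-3.14061518e+00 -5.94322550e-04  2.78185753e+00] [ 3.83423366e-01  4.12837100e-01  1.37100964e+00 -3.24891106e-04
  1.35884492e+00 -8.27569607e-01]
```

View pics/w1.png

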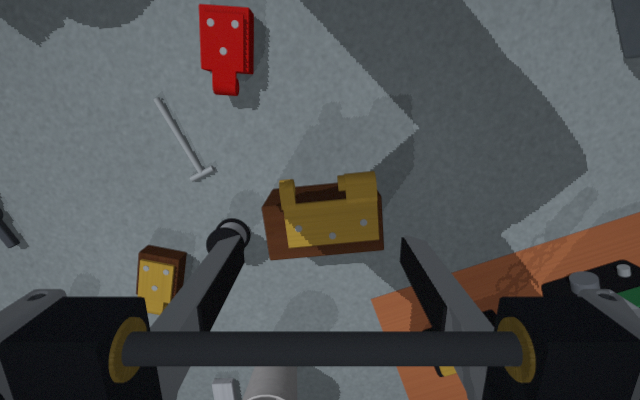

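Run:
```python
import pickle;from h import *
m,im=pickle.load(open("pics/w1.pkl","rb"))
crop(im,255,160,140,110,5.7,"pics/w1c.png");crop(im,125,235,80,85,7,"pics/w1d.png")
```

```text
(no output)
```

View pics/w1c.png

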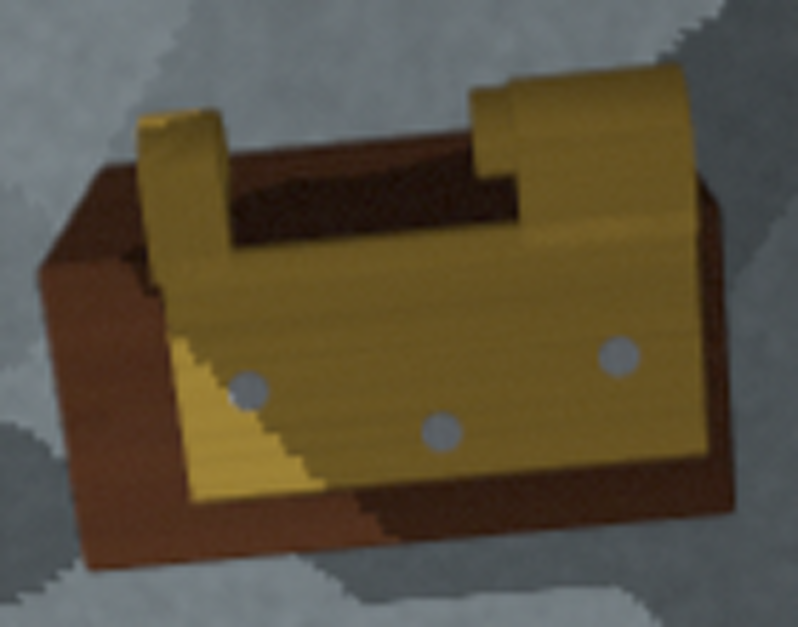

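View pics/w1d.png

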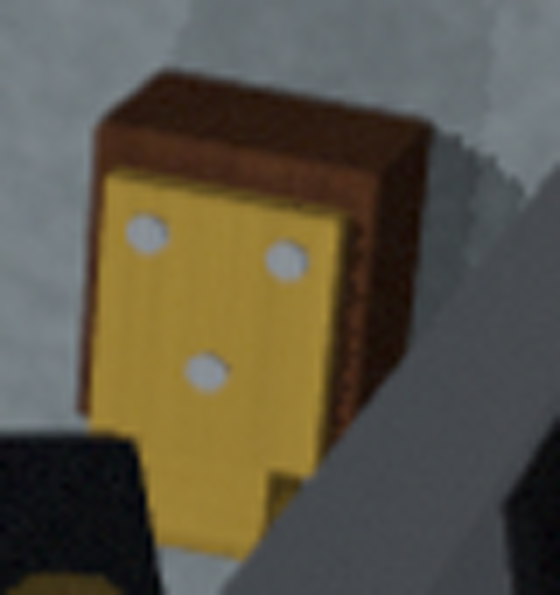

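Run:
```python
import pickle;from h import *
m,im=pickle.load(open("pics/w1.pkl","rb"))
f=lambda p:(255+p[0]/5.7,160+p[1]/5.7)
P=lambda p,z:onz(m,*f(p),z)
a,b,c=P((90,570),.075),P((735,512),.075),P((42,268),.075)
d,e=P((192,500),.079),P((708,455),.079)
for x in(a,b,c,d,e):print(np.round(x,4))
print("len",np.linalg.norm(b-a),np.linalg.norm(c-a),np.linalg.norm(e-d))
for u in(b-a,e-d):print("yaw",np.arctan2(u[1],u[0])-np.pi/2)
u=a-c;print(np.arctan2(u[1],u[0]))
# fold
yaw=np.mean([np.arctan2(u[1],u[0])-np.pi/2 for u in(b-a,e-d)])
X=np.array([np.cos(yaw),np.sin(yaw),0]);Y=np.array([-X[1],X[0],0])
O=(a+b)/2-30*X/1000; print("origin",O)
O2=(c-.0)+30e-3*X+60e-3*Y; print("origin from c",O2)
# tangent of knuckles: axis y-line at x=xl,z=.07 (jamb coords about O)
C,_=ray(m,0,0)
for p in[(513,80),(683,66),(145,118),(215,112)]:
    cc,dd=ray(m,*f(p)); cx,dx=(cc-O)@X,dd@X; n=np.hypot(dx,dd[2])
    # distance from (xl,.07) to line = 9mm, axis on +x side
    t=(.07-cc[2])/dd[2]; x0=cx+t*dx
    print("xl",x0+.009*n/abs(dd[2]))
for nm,p,z in[("long inner",(520,180),.0745),("long inner top",(510,85),.072),("long out",(697,220),.079),("short in",(228,200),.079),("short out",(140,130),.079),("bush",(472,170),.077),("bush",(473,95),.073)]:
    q=P(p,z)-O;print(nm,q@X*1e3,q@Y*1e3)
# leaf
g=lambda p:(125+p[0]/7,235+p[1]/7)
L=lambda p,z:onz(m,*g(p),z)
s=[L(p,.029) for p in[(147,234),(287,261),(207,373)]];print(np.round(s,4))
w=[L((98,125),.024),L((382,175),.024),L((163,70),0),L((430,125),0)];print(np.round(w,4),np.linalg.norm(w[1]-w[0]),np.linalg.norm(w[3]-w[2]))
for u in(s[1]-s[0],w[1]-w[0],w[3]-w[2]):print("leaf yaw",np.arctan2(u[1],u[0])-np.pi/2)
pk=[L((95,420),.029),L((105,173),.029),L((348,215),.029)];print(np.round(pk,4),np.linalg.norm(pk[2]-pk[1]))
```

```text
[0.5904 0.1813 0.075 ]
[0.6207 0.2956 0.075 ]
[0.534  0.1962 0.075 ]
[0.5825 0.2052 0.079 ]
[0.6065 0.2943 0.079 ]
len 0.1182382562039975 0.05832526691562234 0.0922961142886258
yaw -0.25924602977534383
yaw -0.2632178232196769
-0.25852161632240966
origin [0.57660427 0.24618089 0.075     ]
origin from c [0.57852252 0.24641636 0.075     ]
xl -0.043306843160951104
xl -0.0429208165971317
xl -0.04278954274520714
xl -0.042671441039609355
long inner -35.848466370650435 25.02783716823991
long inner top -52.105403475317125 24.724609233676333
long out -27.085297345370996 54.375965823783424
short in -38.34312961320683 -25.00773417757162
short out -51.92426876240146 -38.31236410716776
bush -39.066402145388565 16.88058564399163
bush -51.19454416213598 18.246341566278844
[[0.5666 0.0195 0.029 ]
 [0.5797 0.0398 0.029 ]
 [0.5943 0.016  0.029 ]]
[[0.5466 0.0182 0.024 ]
 [0.5723 0.0598 0.024 ]
 [0.5465 0.017  0.    ]
 [0.5735 0.0578 0.    ]] 0.04893666119911716 0.04890177362170951
leaf yaw -0.5747752051602222
leaf yaw -0.5531842251347638
leaf yaw -0.5845643894886722
[[ 0.5957 -0.0072  0.029 ]
 [ 0.5538  0.0185  0.029 ]
 [ 0.5755  0.0539  0.029 ]] 0.041522129324320554
```

```bash
python3 -m creep '{"xyz": [[-31,-51,0],[-31,-51,0],[-31,-51,0],[-31,-51,0],[0,0,0]], "spin": [0,0,0,0,0.1]}' 94; python3 -m creep '{"xyz": [[0,0,0],[0,0,0]], "spin": [0.115,0]}'
python3 - <<'E'
from station import ctrl
import cv2,numpy as np,pickle
from h import *
o=ctrl.get_obs();print(o['time_s'],o['ee_pos'],o['eef_rot'])
m=ctrl.camera_model("wrist");im=ctrl.camera("wrist")
pickle.dump((m,im),open("pics/w2.pkl","wb"));cv2.imwrite("pics/w2.png",im[:,:,::-1])
crop(im,270,140,110,110,5,"pics/w2c.png")
E
```

```text
time_s: 1.95
ee_pos: [0.5845, 0.0237, 0.2274]
eef_rot: [-3.141, -0.0, 2.681]
force: [-0.4, 0.1, -0.4]
grip_width: 0.0941
time_s: 2.2
ee_pos: [0.5843, 0.027, 0.2275]
eef_rot: [3.142, -0.0, 2.573]
force: [0.5, 1.0, -0.3]
grip_width: 0.0937
2.2 [0.58425054 0.02699704 0.22752067] [ 3.14155117e+00 -1.33885421e-04  2.57265396e+00]
```

View pics/w2.png

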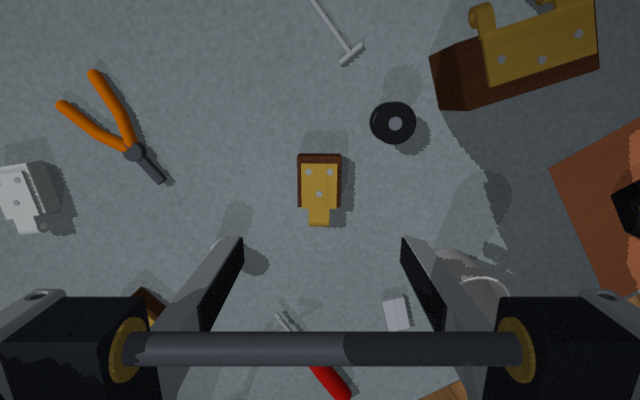

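View pics/w2c.png

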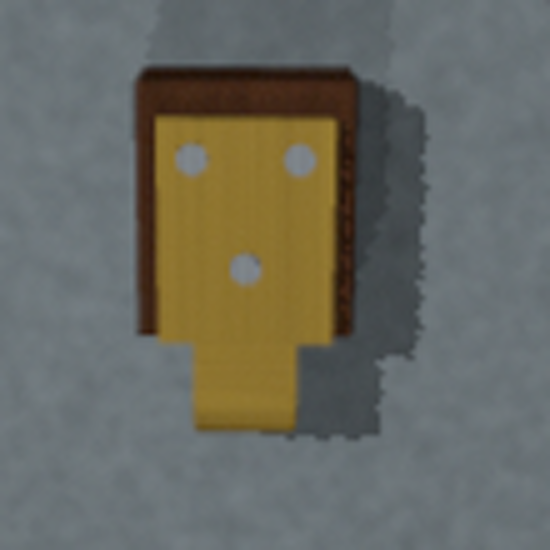

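Run:
```python
import pickle;from h import *
m,im=pickle.load(open("pics/w2.pkl","rb"))
P=lambda x,y,z:onz(m,270+x/5,140+y/5,z)
T=np.array([0.58425,0.0270,0]);psi=2.5727
tx=np.array([np.cos(psi),np.sin(psi),0]);ty=np.array([np.sin(psi),-np.cos(psi),0])
for n,a in[("back L",(137,80,.024)),("back R",(355,80,.024)),("front L",(139,335,.024)),("front R",(352,335,.024)),("sL",(191,160,.029)),("sR",(300,160,.029)),("sC",(246,269,.029)),("plateTL",(155,117,.029)),("plateTR",(336,117,.029)),("plBL",(159,343,.029)),("plBR",(334,343,.029)),("knL",(195,430,.022)),("knR",(295,430,.022))]:
    q=P(*a);d=(q-T)*1e3;print(n,np.round(q[:2],4),np.round([d@tx,d@ty],1))
m2=m
# bore target also check
```

```text
back L [0.5454 0.0186] [ 28.2 -28. ]
back R [0.5715 0.0594] [28.2 20.4]
front L [ 0.595 -0.014] [-31.2 -28.7]
front R [0.6217 0.0277] [-31.1  20.8]
sL [0.5663 0.0195] [ 11.1 -16. ]
sR [0.5793 0.0399] [11.2  8.2]
sC [0.5939 0.0163] [-13.9  -3.8]
plateTL [0.5539 0.0181] [ 20.7 -23.8]
plateTR [0.5754 0.0517] [20.8 16.1]
plBL [ 0.598 -0.01 ] [-31.5 -23.8]
plBR [0.6196 0.0238] [-31.5  16.4]
knL [ 0.6223 -0.0164] [-55.5 -16. ]
knR [0.6351 0.0037] [-55.4   7.7]
```

```bash
python3 -m creep '{"xyz": [[-1.5,-4,0],[0,0,50],[0,0,50],[0,0,50],[0,0,35]], "spin": [0,0,0,0,0]}' 94; python3 -m creep '{"xyz": [[0,0,15],[0,0,0]], "spin": [0,0]}'
```

```text
time_s: 2.88
ee_pos: [0.5829, 0.0218, 0.0403]
eef_rot: [-3.141, -0.002, 2.573]
force: [0.4, -0.5, -0.5]
grip_width: 0.0938
time_s: 3.12
ee_pos: [0.5837, 0.0218, 0.0274]
eef_rot: [-3.141, -0.001, 2.572]
force: [0.4, -0.2, 0.3]
grip_width: 0.094
```

```bash
python3 -m creep '{"xyz": [[0,0,0],[0,0,0],[0,0,0],[0,0,0]], "spin": [0,0,0,0]}' 40 35;python3 -m creep '{"xyz": [[0,0,0],[0,0,0]], "spin": [0,0]}'
```

```text
time_s: 3.62
ee_pos: [0.5839, 0.0218, 0.0278]
eef_rot: [3.141, 0.0, 2.571]
force: [0.2, 0.1, -0.1]
grip_width: 0.0575
time_s: 3.88
ee_pos: [0.5839, 0.0218, 0.0276]
eef_rot: [3.141, 0.0, 2.571]
force: [-0.4, 0.2, 2.4]
grip_width: 0.0495
```

```bash
python3 -m creep '{"xyz": [[0,0,-20],[0,0,-40],[0,0,-40],[0,0,0],[0,0,0]], "spin": [0,0,0,-0.15,-0.16]}'; python3 -m creep '{"xyz": [[30.5,42,0],[30.5,42,0],[30.5,42,0],[30.5,42,0],[30,42,0]], "spin": [0,0,0,0,0]}';python3 -m creep '{"xyz": [[0,0,0],[0,0,0]], "spin": [0,0]}'
python3 - <<'E'
from station import ctrl
import cv2,numpy as np,pickle
from h import *
o=ctrl.get_obs();print(o['time_s'],o['ee_pos'],o['eef_rot'],o['force'])
m=ctrl.camera_model("wrist");im=ctrl.camera("wrist")
pickle.dump((m,im),open("pics/w3.pkl","wb"));cv2.imwrite("pics/w3.png",im[:,:,::-1])
E
```

```text
time_s: 4.5
ee_pos: [0.5839, 0.0217, 0.1292]
eef_rot: [3.141, 0.002, 2.886]
force: [-0.2, 0.1, -2.2]
grip_width: 0.0494
time_s: 5.12
ee_pos: [0.4903, 0.2654, 0.1288]
eef_rot: [3.141, 0.001, 2.881]
force: [0.4, -1.0, -1.5]
grip_width: 0.0496
time_s: 5.38
ee_pos: [0.4912, 0.2636, 0.1282]
eef_rot: [3.141, 0.001, 2.881]
force: [0.8, 0.1, -1.7]
grip_width: 0.0494
5.375 [0.49119732 0.26361996 0.12819716] [3.14141036e+00 5.44333192e-04 2.88114735e+00] [ 0.81027383  0.08069071 -1.73333576]
```

View pics/w3.png

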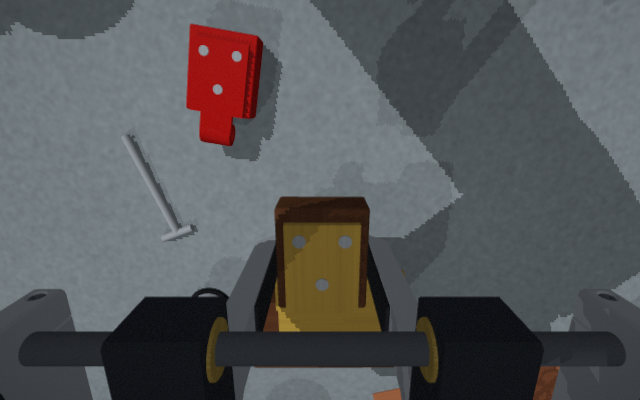

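Run:
```python
import pickle;from h import *
from station import ctrl
m,im=pickle.load(open("pics/w3.pkl","rb"))
crop(im,265,190,115,130,4.5,"pics/w3c.png")
T=np.array([0.4912,0.26362,0.1282]);psi=2.88115
tx=np.array([np.cos(psi),np.sin(psi),0]);ty=np.array([np.sin(psi),-np.cos(psi),0])
z=T[2]-.0276+.029
for u,v in[(298.5,242),(345.5,242),(321.5,285)]:
    d=(onz(m,u,v,z)-T)*1e3;print(np.round([d@tx,d@ty],1))
for n in("scene","side"):
    im=ctrl.camera(n);np.save(f"pics/{n}1.npy",im)
crop(np.load("pics/scene1.npy"),340,95,110,90,6.5,"pics/s1.png")
crop(np.load("pics/side1.npy"),240,200,130,130,4.5,"pics/s2.png")
```

```text
[ 14.2 -13.1]
[14.3 11.4]
[-11.   -1.1]
```

View pics/s1.png

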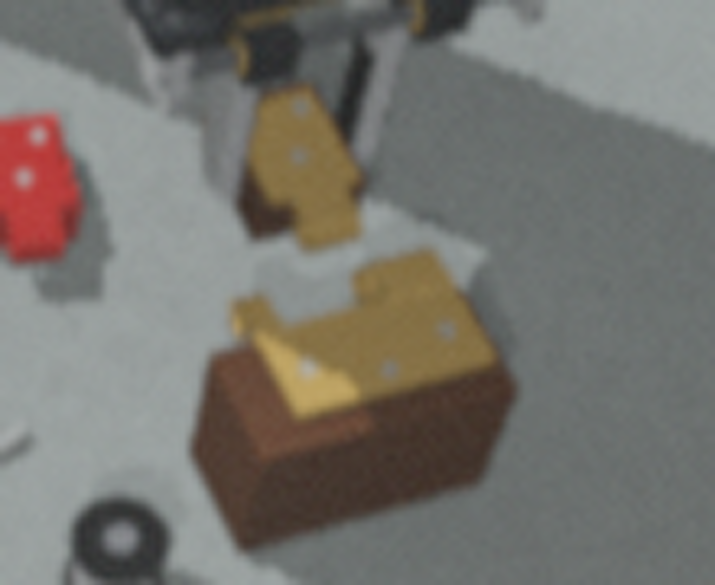

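View pics/s2.png

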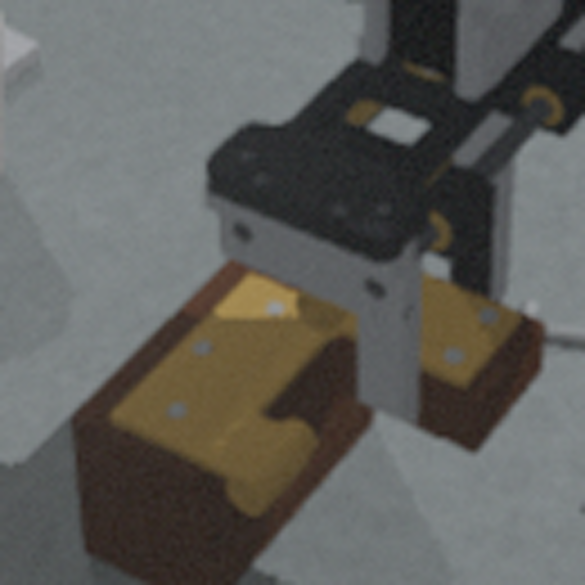

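Run:
```python
import pickle;from h import *
from station import ctrl
S=ctrl.camera_model("scene")
m,im=pickle.load(open("pics/w1.pkl","rb"))
yaw=-.261;X=np.array([np.cos(yaw),np.sin(yaw)]);Y=np.array([-X[1],X[0]])
J=np.array([.5346,.2576])
for p in[(248,390),(441,432),(619,357)]:
    q=onz(m,255+p[0]/5.7,160+p[1]/5.7,.079)[:2];print("w1",q,(q-J)@X*1e3,(q-J)@Y*1e3)
for p in[(464,190),(540,190),(593,153)]:
    q=onz(S,310+p[0]/6,120+p[1]/6,.079)[:2];print("sc",q,(q-J)@X*1e3,(q-J)@Y*1e3)
f=lambda x,y,z:onz(S,340+x/6.5,95+y/6.5,z)[:2]
for n,p in[("back right screw",(302,107,.1296)),("centre screw",(298,156,.1296)),("kn tip L",(305,250,.122)),("kn tip R",(360,238,.122))]:
    q=f(*p);print(n,q,(q-J)@X*1e3,(q-J)@Y*1e3)
# sc: tangent-independent: far edges of fixed knuckle tops
for n,p in[("long top-in L",(360,300,.079)),("long topedge far",(430,250,.076)),("short",(240,300,.077)),("bush",(357,280,.076))]:
    q=f(*p);print(n,q,(q-J)@X*1e3,(q-J)@Y*1e3)
```

```text
w1 [0.56645857 0.22232498] 39.88219973125489 -25.85933508322369
w1 [0.58579199 0.251381  ] 51.06303468230698 7.201548475709991
w1 [0.58343257 0.28533829] 40.02095475434762 39.399947755912706
sc [0.56702    0.22535983] 39.64148968527349 -22.78239355710161
sc [0.58620214 0.25459057] 50.631072404608325 10.408258205968052
sc [0.58333938 0.28889079] 39.014209622432205 42.80809350707298
back right screw [0.482957   0.27919504] -55.466508115910244 7.537356713374333
centre screw [0.50333871 0.26062407] -30.98289435850825 -5.14521995245867
kn tip L [0.54011633 0.23636395] 10.809405237808605 -19.09336528337462
kn tip R [0.54769306 0.25952693] 12.15239334750688 5.240290903665939
long top-in L [0.55096463 0.26723727] 13.32353081795311 13.53371894258613
long topedge far [0.54491708 0.3125989 ] -4.224622547721732 55.798515219283225
short [0.52148083 0.22512116] -4.293797901673831 -34.76422293799575
bush [0.54023856 0.27512706] 0.9247954979800239 18.38847277443618
```

View pics/w3c.png

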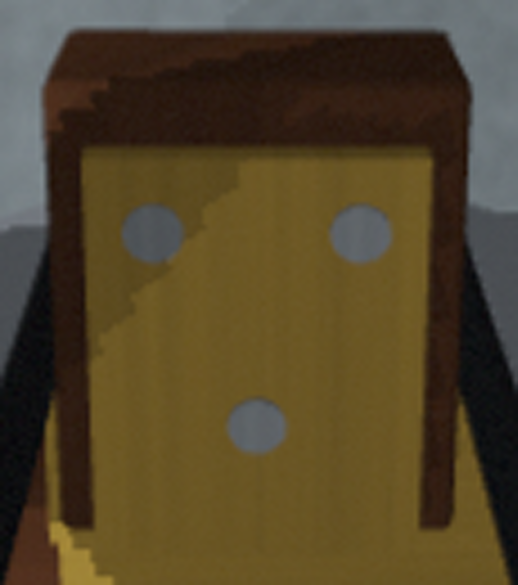

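```bash
python3 -m creep '{"xyz": [[0,3,15],[0,0,15],[0,0,15],[0,0,5.5],[0,0,0]], "spin": [0,0,0,0,0]}'
python3 - <<'E'
from station import ctrl
from h import *
o=ctrl.get_obs();print(o['time_s'],o['ee_pos'],o['eef_rot'],o['force'])
for n in("scene","side"):
    im=ctrl.camera(n);np.save(f"pics/{n}2.npy",im)
crop(np.load("pics/scene2.npy"),360,105,80,75,8,"pics/s3.png")
crop(np.load("pics/side2.npy"),240,220,120,110,5,"pics/s4.png")
E
```

```text
time_s: 6.15
ee_pos: [0.4917, 0.2667, 0.0765]
eef_rot: [-3.141, -0.001, 2.881]
force: [0.4, -1.1, -0.3]
grip_width: 0.0495
6.15 [0.49171222 0.26670992 0.07651381] [-3.14111703e+00 -5.69738335e-04  2.88080552e+00] [ 0.41898842 -1.08653526 -0.34986268]
```

View pics/s3.png

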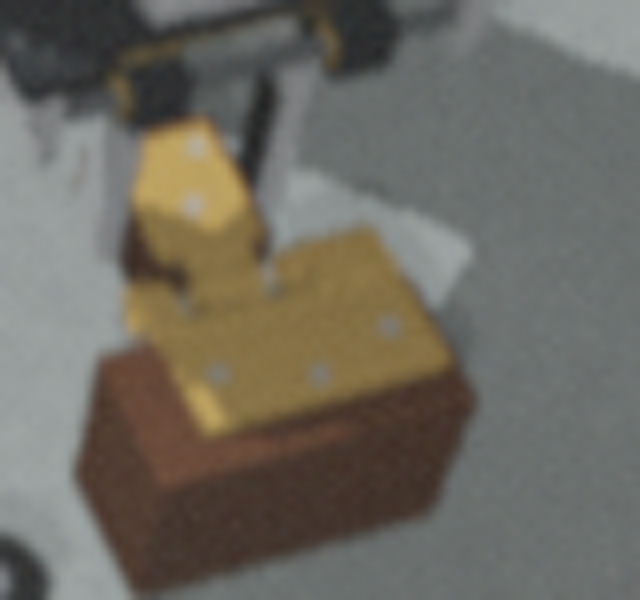

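View pics/s4.png

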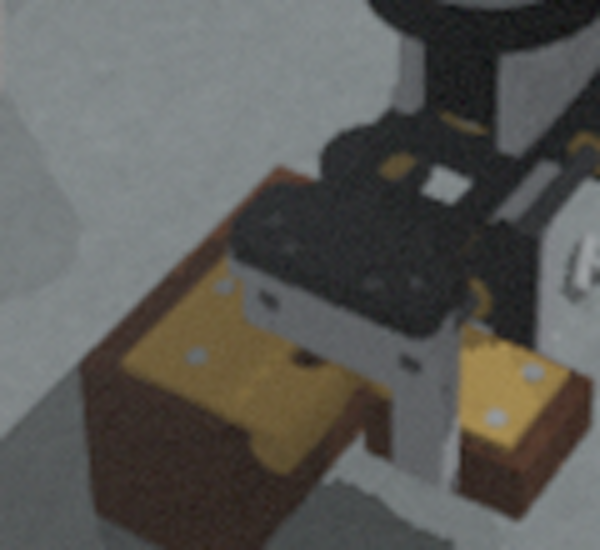

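Run:
```python
from h import *
from station import ctrl
import pickle
S=ctrl.camera_model("scene");D=ctrl.camera_model("side")
yaw=-.261;X=np.array([np.cos(yaw),np.sin(yaw)]);Y=np.array([-X[1],X[0]]);J=np.array([.535,.2575])
f=lambda p:(360+p[0]/8,105+p[1]/8)
g=lambda p:(240+p[0]/5,220+p[1]/5)
for n,p in[("leaf BR",(195,147)),("leaf C",(193,206)),("jA",(218,373)),("jB",(320,374)),("jC",(390,325))]:
    q=onz(S,*f(p),.079)[:2];print(n,(q-J)@X*1e3,(q-J)@Y*1e3)
for n,p in[("leaf R",(496,417)),("leaf L",(533,372)),("jB",(224,286)),("jC",(196,357))]:
    q=onz(D,*g(p),.079)[:2];print("side",n,(q-J)@X*1e3,(q-J)@Y*1e3)
for n,p,q in[("leafBR",(195,147),(496,417)),("jC",(390,325),(196,357)),("jB",(320,374),(224,286))]:
    t=tri([(S,)+f(p),(D,)+g(q)]);print(n,t,(t[:2]-J)@X*1e3,(t[:2]-J)@Y*1e3)
o=ctrl.get_obs();print(o['ee_pos'])
m=ctrl.camera_model("wrist");im=ctrl.camera("wrist");pickle.dump((m,im),open("pics/w4.pkl","wb"));cv2.imwrite("pics/w4.png",im[:,:,::-1])
```

```text
leaf BR -56.08789433472065 10.262972240214975
leaf C -31.280334150004904 -1.4251176757988444
jA 39.026810546176584 -22.94938688078506
jB 50.477747713910944 10.281390324102299
jC 38.923775525480934 42.39164539018928
side leaf R -60.870434888273074 12.277292701184356
side leaf L -61.11107141080238 -11.434266408510641
side jB 48.00768577123691 9.392010134679083
side jC 36.48357735741234 41.795017458035986
leafBR [0.48083838 0.2833462  0.07637683] -58.996821364014004 10.994614633828403
jC [0.5822212  0.28843634 0.07831097] 37.63890494576083 42.073882607496806
jB [0.58503821 0.25430506 0.07841712] 49.16798029734563 9.825466734464825
[0.49205289 0.2668712  0.07732382]
```

View pics/w4.png

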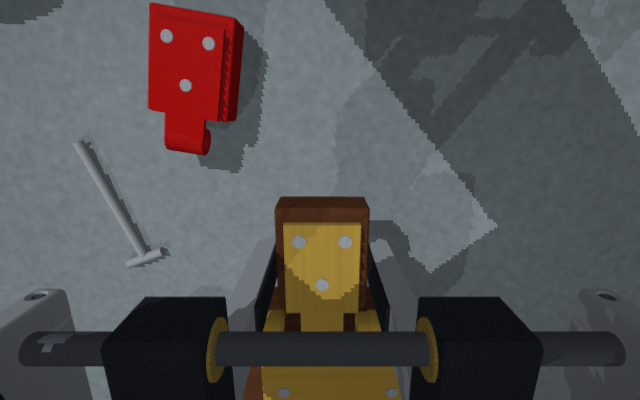

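Run:
```python
from h import *
import pickle
m,im=pickle.load(open("pics/w4.pkl","rb"))
crop(im,255,190,150,210,3.8,"pics/w4c.png") if 0 else crop(im,250,300,150,100,5.2,"pics/w4c.png")
yaw=-.261;X=np.array([np.cos(yaw),np.sin(yaw)]);Y=np.array([-X[1],X[0]]);J=np.array([.535,.2575])
for u,v,z in[(298.5,242,.0785),(345.2,242,.0785),(321.5,285,.0785),(283,393,.079),(392,393,.079)]:
    q=onz(m,u,v,z)[:2];print((q-J)@X*1e3,(q-J)@Y*1e3)
```

```text
-58.03947754864713 -15.103749567293683
-58.08640171329179 9.199547762253685
-32.819914172763475 -3.0988655204833546
40.619016440376775 -26.285131580913596
40.45328245564426 39.62862360229024
```

View pics/w4c.png

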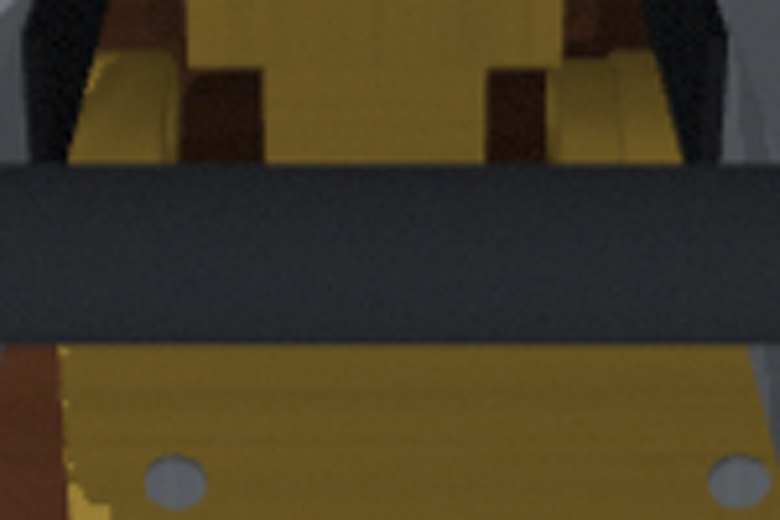

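```bash
python3 -m creep '{"xyz": [[0,1,0],[0,1,0],[0,1,0],[0,1,0],[0,0,0]], "spin": [0,0,0,0,0]}'; for i in 1 2; do python3 -m creep '{"xyz": [[0,0,0]], "spin": [0]}'; done; for i in 1 2; do python3 -m creep '{"xyz": [[0,1,0],[0,0,0]], "spin": [0,0]}'; python3 -m creep '{"xyz": [[0,0,0]], "spin": [0]}'; done
python3 - <<'E'
from station import ctrl
import cv2
from h import *
m=ctrl.camera_model("wrist");im=ctrl.camera("wrist");crop(im,250,300,150,100,5.2,"pics/w5c.png")
E
```

```text
time_s: 6.92
ee_pos: [0.4929, 0.2707, 0.077]
eef_rot: [3.142, 0.0, 2.881]
force: [-0.6, 0.4, -1.0]
grip_width: 0.0497
time_s: 7.05
ee_pos: [0.4929, 0.2706, 0.0769]
eef_rot: [-3.142, 0.0, 2.881]
force: [-0.2, -0.0, -1.6]
grip_width: 0.0496
time_s: 7.18
ee_pos: [0.4928, 0.2706, 0.0769]
eef_rot: [-3.142, -0.0, 2.881]
force: [0.0, -0.3, -1.4]
grip_width: 0.0495
time_s: 7.42
ee_pos: [0.4931, 0.2717, 0.0769]
eef_rot: [-3.142, -0.0, 2.881]
force: [-0.5, 0.1, -1.3]
grip_width: 0.0498
time_s: 7.55
ee_pos: [0.4931, 0.2716, 0.0769]
eef_rot: [3.142, 0.0, 2.881]
force: [0.4, -0.2, -2.0]
grip_width: 0.0498
time_s: 7.8
ee_pos: [0.4934, 0.2726, 0.0769]
eef_rot: [-3.142, -0.0, 2.881]
force: [0.4, 0.4, -2.0]
grip_width: 0.0499
time_s: 7.92
ee_pos: [0.4934, 0.2726, 0.0769]
eef_rot: [-3.142, 0.0, 2.881]
force: [0.7, 0.2, -1.5]
grip_width: 0.0499
```

View pics/w5c.png

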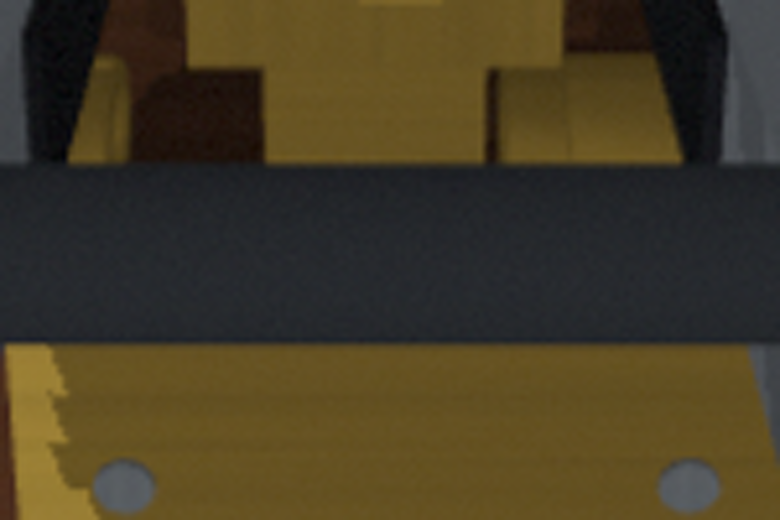

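```bash
for i in 1; do python3 -m creep '{"xyz": [[0,1,-0.5],[0,0,0]], "spin": [0,0]}'; python3 -m creep '{"xyz": [[0,0,0]], "spin": [0]}'; done; python3 -m creep '{"xyz": [[0,1,0],[0,0,0]], "spin": [0,0]}'; python3 -m creep '{"xyz": [[0,0,0]], "spin": [0]}';  python3 -m creep '{"xyz": [[0,1,0],[0,0,0]], "spin": [0,0]}'; python3 -m creep '{"xyz": [[0,0,0]], "spin": [0]}'
```

```text
time_s: 8.22
ee_pos: [0.4937, 0.2736, 0.0775]
eef_rot: [3.142, 0.0, 2.881]
force: [0.5, 0.2, -0.9]
grip_width: 0.0498
time_s: 8.35
ee_pos: [0.4936, 0.2735, 0.0774]
eef_rot: [-3.142, 0.0, 2.881]
force: [0.3, 0.2, -1.8]
grip_width: 0.0495
time_s: 8.6
ee_pos: [0.4939, 0.2746, 0.0774]
eef_rot: [-3.142, -0.0, 2.881]
force: [0.3, -0.1, -0.9]
grip_width: 0.0499
time_s: 8.72
ee_pos: [0.4939, 0.2745, 0.0774]
eef_rot: [-3.142, -0.0, 2.881]
force: [0.1, -0.0, -1.5]
grip_width: 0.0498
time_s: 8.98
ee_pos: [0.4941, 0.2754, 0.0774]
eef_rot: [-3.141, -0.0, 2.881]
force: [-0.0, -1.7, -1.5]
grip_width: 0.0498
time_s: 9.1
ee_pos: [0.4941, 0.2754, 0.0774]
eef_rot: [-3.141, -0.0, 2.881]
force: [-1.4, -1.6, -0.7]
grip_width: 0.0496
```

```bash
python3 -m creep '{"xyz": [[0,1,0],[0,0,0]], "spin": [0,0]}'; python3 -m creep '{"xyz": [[0,1,0],[0,0,0]], "spin": [0,0]}'; for i in 1 2 3; do python3 -m creep '{"xyz": [[0,0,0]], "spin": [0]}'; done
python3 - <<'E'
from station import ctrl
from h import *
import pickle
m=ctrl.camera_model("wrist");im=ctrl.camera("wrist");pickle.dump((m,im),open("pics/w6.pkl","wb"))
for n in("scene","side"):
    i=ctrl.camera(n);np.save(f"pics/{n}3.npy",i);cv2.imwrite(f"pics/{n}3.png",i[:,:,::-1])
crop(im,250,220,160,180,3.2,"pics/w6c.png")
crop(np.load("pics/scene3.npy"),360,105,80,75,8,"pics/s5.png")
crop(np.load("pics/side3.npy"),240,220,120,110,5,"pics/s6.png")
E
```

```text
time_s: 9.35
ee_pos: [0.4944, 0.2764, 0.0774]
eef_rot: [-3.141, -0.0, 2.881]
force: [0.0, -2.9, -0.5]
grip_width: 0.0496
time_s: 9.6
ee_pos: [0.4946, 0.2773, 0.0774]
eef_rot: [-3.141, -0.0, 2.881]
force: [-0.9, -3.3, -0.6]
grip_width: 0.0497
time_s: 9.72
ee_pos: [0.4946, 0.2773, 0.0774]
eef_rot: [-3.141, -0.0, 2.881]
force: [-1.0, -3.5, -1.3]
grip_width: 0.0498
time_s: 9.85
ee_pos: [0.4946, 0.2773, 0.0774]
eef_rot: [-3.141, -0.0, 2.881]
force: [-1.1, -3.1, -1.2]
grip_width: 0.0496
time_s: 9.98
ee_pos: [0.4946, 0.2773, 0.0774]
eef_rot: [-3.141, -0.0, 2.881]
force: [-1.6, -3.2, -1.0]
grip_width: 0.0495
```

View pics/w6c.png

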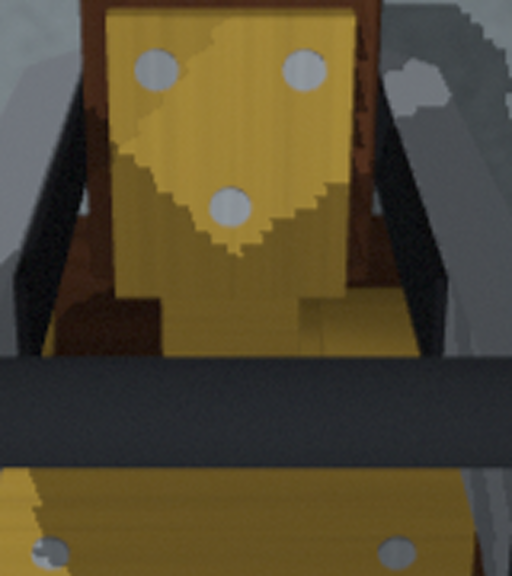

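View pics/s5.png

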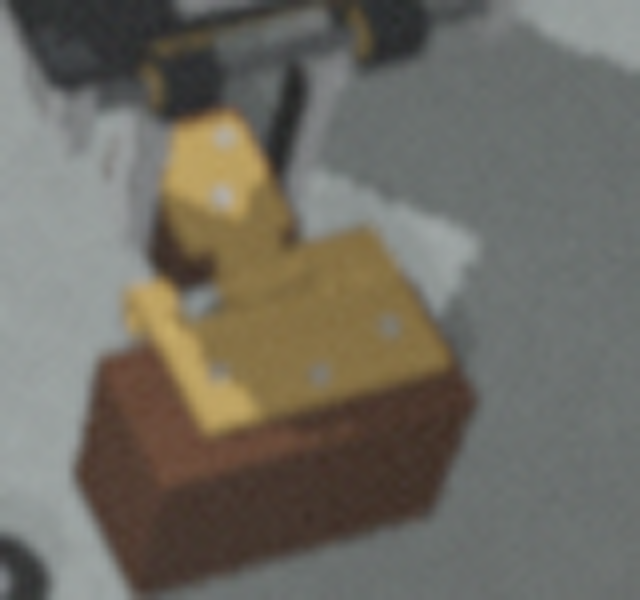

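View pics/s6.png

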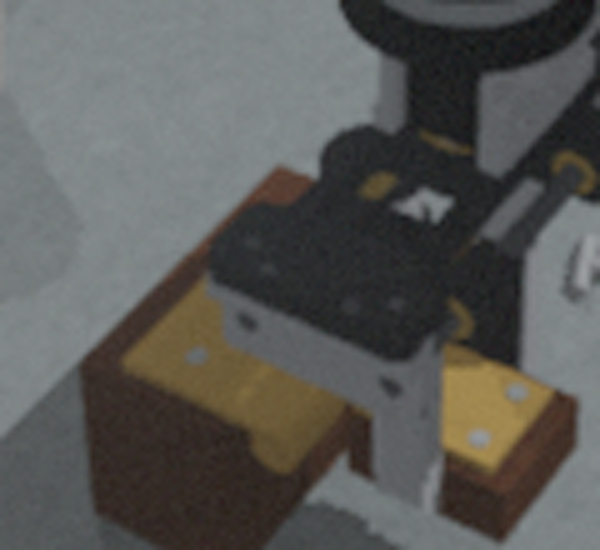

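View pics/scene3.png

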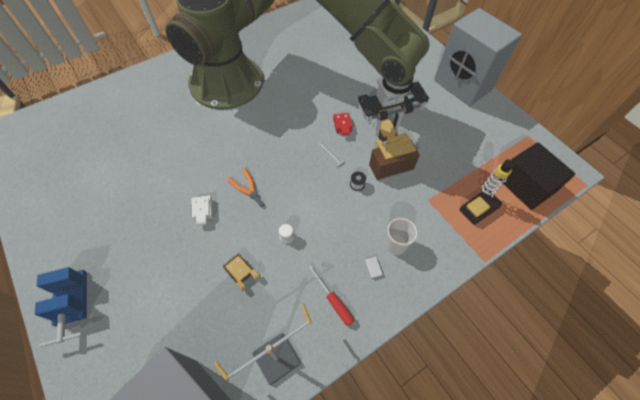

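Run:
```python
from h import *
from station import ctrl
import pickle
S=ctrl.camera_model("scene");D=ctrl.camera_model("side")
yaw=-.261;X=np.array([np.cos(yaw),np.sin(yaw)]);Y=np.array([-X[1],X[0]]);J=np.array([.535,.2575])
f=lambda p:(360+p[0]/8,105+p[1]/8)
g=lambda p:(240+p[0]/5,220+p[1]/5)
for n,p,q in[("leafBR",(224,138),(479,437)),("jC",(390,325),(196,357))]:
    t=tri([(S,)+f(p),(D,)+g(q)]);print(n,t,(t[:2]-J)@X*1e3,(t[:2]-J)@Y*1e3)
m,im=pickle.load(open("pics/w6.pkl","rb"))
for x,y in[(156,70),(304,70),(230,207),(50,553),(397,553)]:
    q=onz(m,250+x/3.2,220+y/3.2,.0787)[:2];print((q-J)@X*1e3,(q-J)@Y*1e3)
m,im=pickle.load(open("pics/w1.pkl","rb"))
for p in[(248,390),(441,432),(619,357)]:
    q=onz(m,255+p[0]/5.7,160+p[1]/5.7,.079)[:2];print("w1",(q-J)@X*1e3,(q-J)@Y*1e3)
```

```text
leafBR [0.48367569 0.29417103 0.07724656] -59.048921651343356 22.184997058606662
jC [0.5822212  0.28843634 0.07831097] 37.63890494576083 42.073882607496806
-58.354647105360236 -4.170469653133485
-58.40487229531148 19.880218717470235
-33.282612474828845 7.8973243795901205
40.68162190416978 -26.07855459638654
40.48577874325736 39.634105670138844
w1 39.46994208416572 -25.865940567048252
w1 50.650777035217814 7.19494299188543
w1 39.60869710725845 39.39334227208814
```

Run:
```python
from station import ctrl
o=ctrl.get_obs();print(o['time_s'],o['force'],o['grip_width'],o['ee_pos']);print(ctrl.hand_in())
```

```text
10.125 [-1.37263539 -2.84377114 -1.43128989] 0.04989420751288035 [0.49464926 0.27740099 0.07742061]
the job is handed in; nothing more can be done
None
```

I picked up the single-knuckle leaf, lowered its knuckle between the two fixed knuckles, and slid it along the pin line until it touched the sprung bush. I handed in at about 10 s with the leaf still held at 35 N grip and pressing the bush with about 3 N. The hand-in gave no verdict.

Last checks before handing in:
- **Pin line, across:** the measurements disagree somewhat. The wrist camera puts the hole about 1.5 to 1.9 mm short of the line, the scene and side cameras about 0.8 mm past it, and the tool position about on it. All are within the 3.5 mm limit.
- **Height:** within about 0.3 mm of the pin line.
- **Turn:** square to the fixed knuckles within about 0.01 rad, and the tool was vertical.
- **Position along the line:** about 8 mm from mid-gap towards the longer knuckle. The force was steady over the last readings.
- **Other things:** in the last scene picture the other leaf, the pin and the rest look unmoved. I judged this by eye and did not measure it.

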